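# Put the mixed-up jar lids back on their own jars

## Robot

A 6-joint arm with a two-finger parallel gripper is mounted at the origin on a cart in front of the work surface, level with it; the furniture and walls round the work are solid. World frame = base frame: x ahead of the robot, y to its left, z up, the work surface at z = 0. Lengths are in m, angles in rad, forces in N, time in s.
With the tool pointing down it reaches from about 0.35 to 0.775 m from the base axis. Payload 5.5 kg.
Tool frame: the origin (TCP) lies midway between the tips of the shut fingers; the grasp point (between the pads) lies grasp_offset behind it (grasp_offset is the distance from the TCP to the grasp point, in m); z points along the fingers, y is the line along which they close (so a half turn about z gives the same grasp; the last joint's range is limited). The gripper opens to 85 mm and grips with 20 to 120 N. Pads are 22 mm wide; open, the fingers measure 114 mm over their backs; the gripper's body (76 mm by 85 mm) begins 54 mm behind the grasp point. The pads swing forward as they close: fully open they stand 13 mm farther back than shut.
Start: joints at [1.117, 0.313, 0.046, 1.304, 0, 1.431], TCP at [0.178, 0.547, 0.231] pointing down, gripper open.
Joint ranges: [-2.76, 2.76], [-0.86, 1.69], [-1.03, 1.26], [-2.2, 2.34], [-1.47, 1.5], [-3.14, 3.14]. Speed limits (rad/s): [2.57, 2.57, 3.14, 3.14, 3.14, 3.14].

## Interface

Orientations are given as a unit quaternion [w, x, y, z].
In Python, from workcell import * gives the robot as it stands.
- The arm moves only by the tool step_arm, never from a script. Its argument "deltas" is a list of rows, each a list of 7 numbers: the shift along the world's x, y, z in mm, then the turn, a rotation vector about the world's x, y, z in degrees, then the gripper's target within -1 to 1 (fully open at 1, half-way at 0, shut at -1). A call has 1 to 5 rows; each row shifts and turns the commanded pose from where the row before left it; what a row does not reach is not made up. A row lasts 1/10 s, in which the tool goes at most 50 mm and 8.59 degrees, less where a joint would pass 70% of its speed; a pose out of reach is approached as far as the arm can. A call is refused whole if a number of a shift passes 50 or a number of a turn 8.59, either way. A call with a gripper value outside its range is refused whole. The fingers move at their own pace and stop on an object; "newtons" is the grip in N (left out, the last holds). Time passes only in rows, so rows that do not move let the fingers close. It gives the time, the measured TCP pose, the force, the opening and the grip force at its end, in the units of the state.
- get_state(): the state, without advancing time (a new reading comes with each control period).
- read_camera(name): name is "scene" or "top" or "wrist"; returns a dict with "image" (480x640x3 uint8, red, green, blue), "z_map" (480x640 float32, m along the optical axis (not along the pixel's ray), 0 where there is no reading), "K" (3x3 intrinsics, pixels), "world_from_camera" (4x4, takes a point from camera to world coordinates). Camera axes: x right, y down, z forward; pixel columns grow to the right and rows downward; lengths in m; the calibration is good to about 2 mm. A picture is of the moment at which its call begins.
- hand_in(): hands the job in; it is judged then, once.
The state is a dict: "clock": time; "joint_pos": joint angles; "qvel": joint speeds; "tau": joint torques, N m; "tcp_pos": TCP position; "orientation": TCP orientation; "wrist_force": force on the tool from outside, world axes, zero at the start; "ft_torque": the same for the moment, N m; "finger_gap": finger opening in m; "grip_force": force on a finger pad.
Only numpy, scipy, OpenCV 4.12 (cv2) and the standard library are available. Lean on these libraries where they do the work, as an engineer would, in place of code of your own. Each camera call takes 0.05 s, during which the arm holds its last target. There are 200 camera calls.

## Task

The lids of the three storage jars have been put back on the wrong jars. Give each jar its own lid: the small ball-knob lid belongs on the slim ginger jar, the flat lid with the bar grip on the glass jar of paper clips, and the large mushroom-knob lid on the big round jar, each with its plug down in the mouth and its plate flat on the rim. The empty coaster is free for setting a lid down on the way; leave the jars, the sticky notes, the binder clip and the stapler standing where they are.

Things in the scene. Friction and masses are not known exactly. Their poses are not given: they have to be found in the camera images.
- small_lid_c (a point): Smallest lid, dark turned wood: domed round plate 60 mm across, tapered plug below (10 mm deep, 29 mm across, 20 at its end), ball knob on a thin neck. Above the plug's underside: dome top 20 mm, knob widest (23 mm) at 38, knob top 49. 60 g. Starts on the glass jar. The point: on the lid's axis, half-way up, 24.5 mm above the plug's underside; z up.
- large_lid_c (a point): Largest lid, dark turned wood: domed round plate 92 mm across, tapered plug below (12 mm deep, 60 mm across, 48 at its end), mushroom knob on a neck. Above the plug's underside: dome top 24 mm, knob widest (32 mm) at 45, top 55. 110 g. Starts standing on the ginger jar's rim. The point: on the lid's axis, half-way up, 27.5 mm above the plug's underside; z up.
- flat_lid_c (a point): Flat lid, dark wood: disc 84 mm across, 10 thick, tapered plug below (10 mm deep, 37 mm across, 26 at its end), upright bar grip 56 mm long (lid's x), 14 thick (lid's y). Above the plug's underside: disc top 20 mm, grip top 48. 80 g. Starts on the big jar. The point: on the lid's axis, half-way up, 24 mm above the plug's underside; z up.
- ginger_jar: The slim blue and white porcelain jar, 105 mm across and 150 mm tall, loose, 0.5 kg, with a round mouth 36 mm across at the top. Origin at the centre of its foot, z up. With its lid home, the underside of the lid's plate lies on the rim, 150 mm up.
- glass_jar: The clear glass jar with paper clips in it, 74 mm across and 118 mm tall, loose, 0.35 kg, with a round mouth 45 mm across at the top. Origin at the centre of its foot, z up. With its lid home, the underside of the lid's disc lies on the rim, 118 mm up.
- big_jar: The big round-bellied blue and white porcelain jar, 185 mm across and 190 mm tall, loose, 0.9 kg, with a round mouth 68 mm across at the top (not the still bigger jar, 245 mm across and 318 mm tall, that stands open at the far left). Origin at the centre of its foot, z up. With its lid home, the underside of the lid's plate lies on the rim, 190 mm up.
- coaster: Light-brown round cork coaster lying flat on the counter, fixed, 97 mm across and 7 mm thick: a free spot where a lid can stand on its plug. Origin at the centre of its underside.
- note_pad: Yellow block of sticky notes, 76 x 76 x 10 mm, lying among the jars; leave it where it is. Origin at the centre of its underside.
- binder_clip: Black binder clip, 32 x 48 x 26 mm, lying among the jars; leave it where it is. Origin at the centre of its underside.
- stapler: Dark red stapler, 40 x 149 x 51 mm, lying behind the jars; leave it where it is. Origin at the centre of its underside. Just behind it, a little right of the middle, an upright of the bookcase rises from the counter to above head height, its front edge at x = 0.67 m; keep the arm clear of it, crossing from side to side close to the robot.
Not all that is in view belongs to the job. Leave any yellow look-alike of the part that bears flat_lid_c alone.

How it is judged:
By the outcome, as a careful person would: the job done as asked, in the order asked, and still so for the second after the job is handed in, with the robot touching nothing.
It also fails if it takes over 112 s, if anything falls off the work surface, if the arm or the gripper's body presses on something with over 40 N, if the wrist force passes 120 N, or if a joint passes its speed limit or range.

## Working session

There is one attempt and no reset: what is moved stays moved. The work goes in short steps, Python scripts to look and compute and a tool call to move; the robot and the scene stay as the last step left them, time stands still between calls to the robot, and variables do not carry over. Pictures are saved under pics/ and viewed, at most 14 in all, crops included, and the job is handed in when it is done.

Besides the shell and the picture viewer there is one more tool, called after "Emit:" as name(argument=value, ...), one argument or row to a line, values as JSON. step_arm: Moves the arm, as the interface text tells. Its arguments: {"type":"object","properties":{"deltas":{"type":"array","items":{"type":"array","items":{"type":"number"}}},"newtons":{"type":"number"}},"required":["deltas"]}

```bash
mkdir -p pics; cat > h.py <<'E'
from workcell import *
import numpy as np, cv2
def snap(n,f):
    c=read_camera(n); cv2.imwrite(f'pics/{f}.png',c['image'][:,:,::-1]); np.savez(f'pics/{f}.npz',**c); return c
def load(f): return np.load(f'pics/{f}.npz')
def pts(c):
    z=c['z_map']; v,u=np.indices(z.shape); K=c['K']; T=c['world_from_camera']
    P=np.stack([(u-K[0,2])/K[0,0]*z,(v-K[1,2])/K[1,1]*z,z],-1)
    W=P@T[:3,:3].T+T[:3,3]; W[z==0]=np.nan; return W
E
python3 - <<'E'
from h import *
s=get_state(); print(s)
try: print(grasp_offset)
except Exception as e: print(e)
for n in('scene','top'):
    c=snap(n,n+'0'); print(c['world_from_camera'].round(3).tolist(),c['K'].tolist())
E
```

```text
{'clock': 0.0, 'joint_pos': array([1.11739899e+00, 3.13981814e-01, 4.49783736e-02, 1.30360456e+00,
       6.75326282e-06, 1.43118440e+00]), 'qvel': array([ 6.26702016e-04,  8.78457657e-05, -1.06826088e-04, -1.57422947e-03,
       -1.15112827e-03,  2.55016353e-04]), 'tau': array([ 9.59359350e-04, -4.80628717e+01,  2.98533046e+01,  1.92941894e-02,
       -2.71484387e-04, -4.83067112e-06]), 'tcp_pos': array([0.17726714, 0.54645374, 0.2304192 ]), 'orientation': array([-2.67895587e-04,  1.56249776e-01,  9.87717159e-01, -8.65321676e-04]), 'wrist_force': array([ 0.05569569, -0.7569865 , -0.13132003]), 'ft_torque': array([ 0.03576132, -0.00838696,  0.0120718 ]), 'grip_force': 0.0, 'finger_gap': 0.08475235073895213}
0.0187
[[0.799, -0.383, 0.463, -0.028], [-0.601, -0.518, 0.609, -0.601], [0.007, -0.765, -0.644, 0.845], [0.0, 0.0, 0.0, 1.0]] [[569.8999909128173, 0.0, 314.0710832477548], [0.0, 569.8999909128173, 245.03539259181707], [0.0, 0.0, 1.0]]
[[0.014, -0.988, 0.151, 0.297], [-1.0, -0.013, 0.001, 0.093], [0.001, -0.151, -0.989, 1.275], [0.0, 0.0, 0.0, 1.0]] [[570.4301581818652, 0.0, 323.2802922781506], [0.0, 570.4301581818652, 239.48796752640857], [0.0, 0.0, 1.0]]
```

View pics/scene0.png

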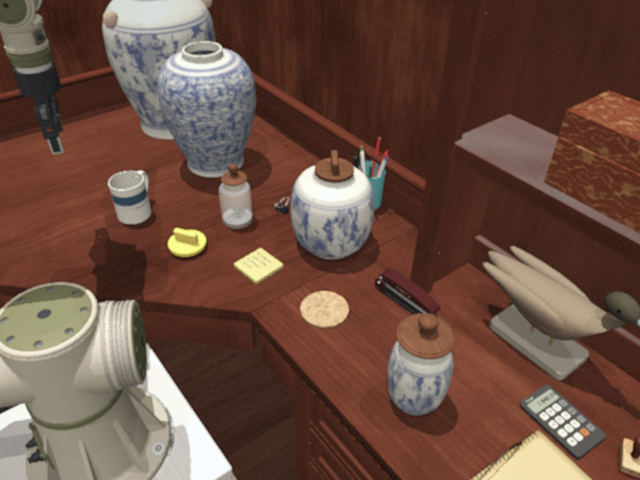

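View pics/top0.png

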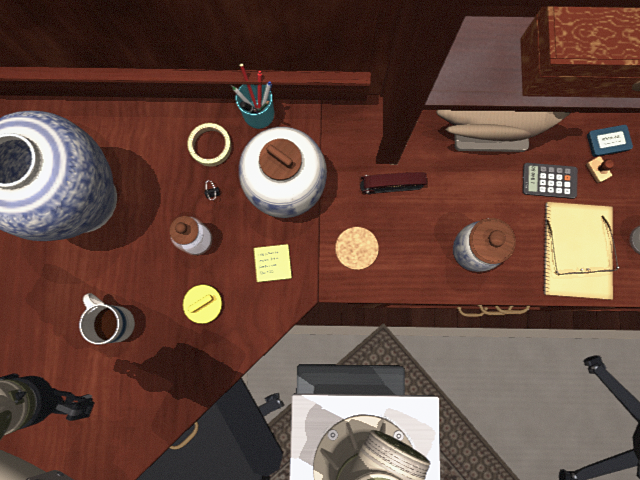

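The top view shows the glass jar (190,235) with the small lid, the big jar (283,170) with the flat lid (282,158), the ginger jar (490,245) with the large lid, and the coaster (357,248). There are two flat lids: the dark one at (282,158) on the big jar, and a yellow one at (202,304) on the counter. The dark one fits the description, so the yellow one stays put. The very large open jar at far left isn't part of the job.

```bash
python3 - <<'E'
from h import *
c=load('top0'); W=pts(c)
def reg(n,u0,v0,u1,v1,bands):
    R=W[v0:v1,u0:u1].reshape(-1,3); R=R[~np.isnan(R[:,2])]
    for a,b in bands:
        S=R[(R[:,2]>a)&(R[:,2]<b)]
        if len(S)<5: print(n,a,b,len(S)); continue
        (cx,cy),r=cv2.minEnclosingCircle((S[:,:2]*1000).astype(np.float32))
        rr=cv2.minAreaRect((S[:,:2]*1000).astype(np.float32))
        print(n,a,b,len(S),'circ',round(cx),round(cy),round(2*r),'med',(np.median(S,0)*1000).round(),'rect',np.round(rr[0]),np.round(rr[1]),round(rr[2]), 'zmax',S[:,2].max().round(3))
reg('small',160,205,220,265,[(.115,.132),(.138,.165)])
reg('flat',235,125,330,215,[(.194,.206),(.212,.24),(.165,.19)])
reg('large',450,210,520,275,[(.155,.18),(.19,.215),(.06,.14)])
reg('coast',325,220,390,275,[(.004,.015)])
reg('pad',245,235,300,290,[(.005,.02)])
im=c['image']
a=cv2.resize(im[115:265,155:325],None,fx=4,fy=4,interpolation=2)
cv2.imwrite('pics/crop1.png',a[:600,:680,::-1])
E
```

```text
small 0.115 0.132 549 circ 489 381 60 med [486. 377. 126.] rect [489. 381.] [60. 57.] 46 zmax 0.132
small 0.138 0.165 100 circ 489 381 22 med [488. 379. 155.] rect [489. 380.] [21. 21.] 26 zmax 0.161
flat 0.194 0.206 1144 circ 619 181 84 med [615. 181. 201.] rect [619. 181.] [82. 83.] 46 zmax 0.206
flat 0.212 0.24 240 circ 619 181 55 med [617. 181. 227.] rect [619. 181.] [55. 15.] 53 zmax 0.234
flat 0.165 0.19 2711 circ 617 182 154 med [603. 180. 173.] rect [618. 183.] [150. 150.] 73 zmax 0.19
large 0.155 0.18 1475 circ 469 -238 93 med [ 465. -231.  171.] rect [ 469. -237.] [90. 91.] 46 zmax 0.18
large 0.19 0.215 208 circ 469 -236 31 med [ 468. -235.  202.] rect [ 469. -236.] [29. 30.] 69 zmax 0.211
large 0.06 0.14 801 circ 469 -236 104 med [ 449. -201.  112.] rect [ 460. -219.] [104.  65.] 28 zmax 0.139
coast 0.004 0.015 1517 circ 479 21 177 med [473.  21.   8.] rect [475.  19.] [122. 145.] 1 zmax 0.015
pad 0.005 0.02 1231 circ 437 210 167 med [435. 208.  10.] rect [437. 210.] [119. 121.] 1 zmax 0.02
```

View pics/crop1.png

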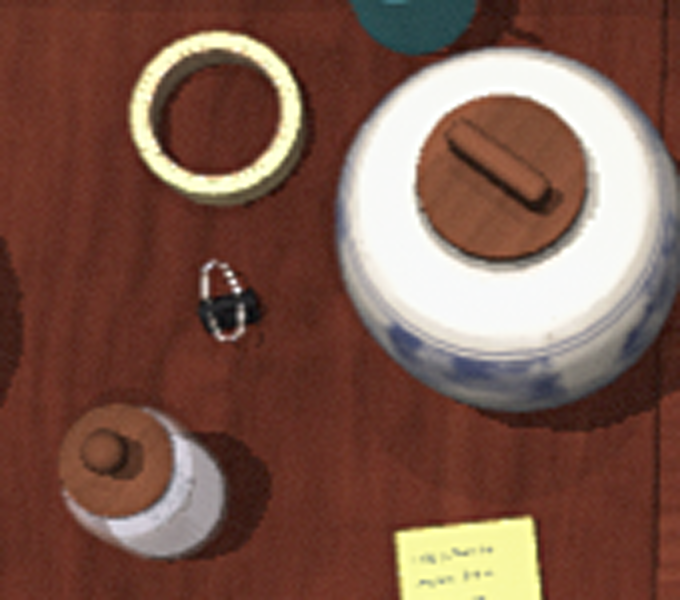

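The crop confirms it: the dark flat lid, bar grip and all, is on the big jar at crop (500,180). The small lid is at (105,465). Measured sizes and heights match the specs: 60, 84 and 93 mm across, tops at 157, 228 and 205 mm. The order will be small → coaster, flat → glass, large → big, small → ginger.

Emit:
step_arm(
  deltas=[
    [39,-20.5,0,0,0,0,1],
    [39,-20.5,0,0,0,0,1],
    [39,-20.5,0,0,0,0,1],
    [39,-20.5,0,0,0,0,1],
    [39,-20.5,0,0,0,0,1],
  ],
  newtons=30,
)

```text
clock: 0.6
tcp_pos: [0.3736, 0.4433, 0.2309]
orientation: [-0.0, 0.156, 0.988, -0.0]
wrist_force: [-0.6, 1.4, -0.2]
finger_gap: 0.0854
grip_force: 0.0
```

Emit:
step_arm(
  deltas=[
    [39,-20.5,0,0,0,0,1],
    [39,-20.5,0,0,0,0,1],
    [38,-21,0,0,0,0,1],
    [0,0,0,0,0,0,1],
    [0,0,0,0,0,0,1],
  ],
)

```text
clock: 1.1
tcp_pos: [0.489, 0.3815, 0.2304]
orientation: [-0.001, 0.157, 0.988, -0.0]
wrist_force: [-0.6, -0.6, -0.4]
finger_gap: 0.0856
grip_force: 0.0
```

```bash
python3 - <<'E'
from h import *
snap('wrist','w1')
E
```

```text
(no output)
```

View pics/w1.png

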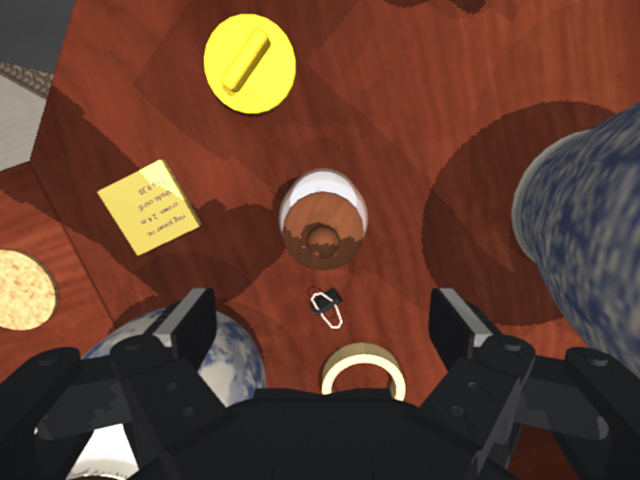

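The wrist view shows the small lid's knob at (322,238), midway between the fingers (columns 215 and 432). The grasp is aligned, so I'm descending.

Emit:
step_arm(
  deltas=[
    [0,0,-35,0,0,0,1],
    [0,0,-35,0,0,0,1],
    [0,0,-20,0,0,0,1],
    [0,0,-10,0,0,0,1],
    [0,0,0,0,0,0,-1],
  ],
)

```text
clock: 1.65
tcp_pos: [0.4865, 0.3828, 0.1301]
orientation: [-0.001, 0.155, 0.988, -0.001]
wrist_force: [-0.0, -0.2, -0.1]
finger_gap: 0.0732
grip_force: 0.0
```

Emit:
step_arm(
  deltas=[
    [0,0,0,0,0,0,-1],
    [0,0,0,0,0,0,-1],
    [0,0,0,0,0,0,-1],
    [0,0,0,0,0,0,-1],
    [0,0,0,0,0,0,-1],
  ],
)

```text
clock: 2.15
tcp_pos: [0.4891, 0.3827, 0.1326]
orientation: [0.001, 0.156, 0.988, 0.001]
wrist_force: [-1.2, -0.6, 5.0]
finger_gap: 0.0203
grip_force: 29.3
```

Emit:
step_arm(
  deltas=[
    [0,0,10,0,0,0,-1],
    [0,0,20,0,0,0,-1],
    [0,0,35,0,0,0,-1],
    [0,0,35,0,0,0,-1],
    [0,0,0,0,0,0,-1],
  ],
)

```text
clock: 2.65
tcp_pos: [0.4907, 0.3838, 0.2374]
orientation: [0.004, 0.156, 0.988, 0.003]
wrist_force: [1.8, -0.1, 0.3]
finger_gap: 0.0207
grip_force: 29.4
```

```bash
python3 - <<'E'
from h import *
snap('wrist','w2'); snap('scene','s2')
a=cv2.imread('pics/w2.png')[120:480,120:520]; b=cv2.imread('pics/s2.png')[100:460,160:560]
cv2.imwrite('pics/c2.png',np.hstack([a,b]))
s=get_state(); print(s['finger_gap'],s['grip_force'],s['wrist_force'],s['tcp_pos'])
E
```

```text
0.020599135150707132 29.39382250973722 [-0.96142113 -0.32717264 -1.63458486] [0.48907283 0.38276373 0.23253427]
```

View pics/c2.png

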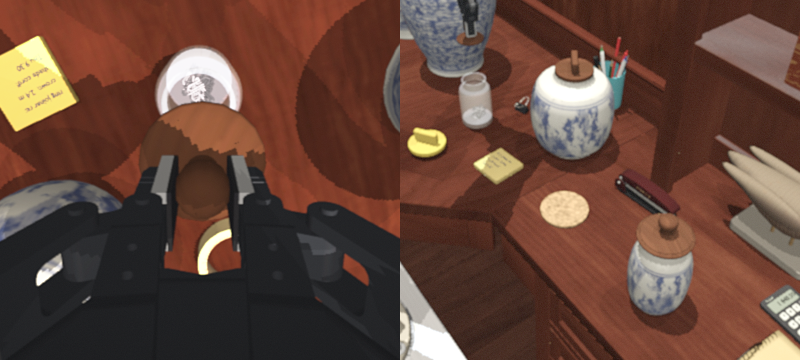

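The lid is held upright between the pads, left part at (205,180). In the right part the glass jar is open and unmoved. Next it goes to the coaster.

Emit:
step_arm(
  deltas=[
    [-4,-45,0,0,0,0,-1],
    [-4,-46,0,0,0,0,-1],
    [-4,-46,0,0,0,0,-1],
    [-3,-45,0,0,0,0,-1],
    [0,-45,0,0,0,0,-1],
  ],
)

```text
clock: 3.25
tcp_pos: [0.4717, 0.1537, 0.2297]
orientation: [-0.001, 0.156, 0.988, -0.0]
wrist_force: [1.3, -0.0, -1.0]
finger_gap: 0.0206
grip_force: 29.5
```

Emit:
step_arm(
  deltas=[
    [0,-45,0,0,0,0,-1],
    [0,-45,0,0,0,0,-1],
    [0,-44,0,0,0,0,-1],
    [0,0,-40,0,0,0,-1],
    [0,0,-40,0,0,0,-1],
  ],
)

```text
clock: 3.75
tcp_pos: [0.4737, 0.0196, 0.1501]
orientation: [0.001, 0.158, 0.987, 0.0]
wrist_force: [0.4, -0.3, -1.0]
finger_gap: 0.0204
grip_force: 29.5
```

```bash
python3 - <<'E'
from h import *
print(get_state()['tcp_pos'])
c=load('top0'); W=pts(c); im=c['image']
hsv=cv2.cvtColor(im,cv2.COLOR_RGB2HSV)
S=W[215:280,325:390]; m=(S[:,:,2]>.003)&(S[:,:,2]<.012)
p=im[215:280,325:390].astype(int); m=m&(p[:,:,1]>95)
q=(S[m][:,:2]*1000).astype(np.float32); print(len(q),cv2.minEnclosingCircle(q),q.mean(0))
c=snap('top','t3'); W=pts(c)
# glass jar
R=W[200:270,155:225].reshape(-1,3); R=R[(R[:,2]>.10)&(R[:,2]<.13)]; 
print(len(R)); 
if len(R)>5: print(cv2.minEnclosingCircle((R[:,:2]*1000).astype(np.float32)),R.mean(0))
E
```

```text
[0.47365143 0.01959845 0.15013003]
1326 ((473.0475158691406, 20.341054916381836), 48.75346374511719) [472.54987   20.079443]
283
((486.4654235839844, 379.2956848144531), 32.0498046875) [0.48713368 0.38152623 0.11322701]
```

Emit:
step_arm(
  deltas=[
    [0,0,-40,0,0,0,-1],
    [0,0,-40,0,0,0,-1],
    [0,0,-25,0,0,0,-1],
    [0,0,-8,0,0,0,-1],
    [0,0,0,0,0,0,-1],
  ],
)

```text
clock: 4.3
tcp_pos: [0.4721, 0.0218, 0.0374]
orientation: [-0.002, 0.156, 0.988, -0.0]
wrist_force: [-0.5, 0.9, -0.2]
finger_gap: 0.0207
grip_force: 29.6
```

Emit:
step_arm(
  deltas=[
    [0,0,-3,0,0,0,-1],
    [0,0,0,0,0,0,-1],
    [0,0,0,0,0,0,-1],
  ],
)

```text
clock: 4.6
tcp_pos: [0.4745, 0.0214, 0.0365]
orientation: [0.001, 0.156, 0.988, 0.0]
wrist_force: [0.6, -0.1, -0.4]
finger_gap: 0.0207
grip_force: 29.6
```

Emit:
step_arm(
  deltas=[
    [0,0,-3,0,0,0,-1],
    [0,0,-2,0,0,0,-1],
    [0,0,0,0,0,0,-1],
  ],
)

```text
clock: 4.9
tcp_pos: [0.4747, 0.0212, 0.0316]
orientation: [0.001, 0.156, 0.988, -0.0]
wrist_force: [-1.6, -0.1, 9.1]
finger_gap: 0.021
grip_force: 30.3
```

Emit:
step_arm(
  deltas=[
    [0,0,0,0,0,0,0.5],
    [0,0,0,0,0,0,0.5],
    [0,0,0,0,0,0,1],
    [0,0,0,0,0,0,1],
    [0,0,30,0,0,0,1],
  ],
)

```text
clock: 5.4
tcp_pos: [0.4703, 0.0218, 0.0574]
orientation: [-0.004, 0.156, 0.988, -0.0]
wrist_force: [-0.1, -0.2, -0.2]
finger_gap: 0.0852
grip_force: 0.0
```

Emit:
step_arm(
  deltas=[
    [0,0,45,0,0,8,1],
    [0,0,45,0,0,8,1],
    [0,0,45,0,0,8,1],
    [0,0,45,0,0,8,1],
    [0,0,45,0,0,8,1],
  ],
)

```text
clock: 5.9
tcp_pos: [0.4731, 0.0215, 0.2872]
orientation: [0.0, -0.194, 0.981, 0.0]
wrist_force: [1.0, -0.5, 0.9]
finger_gap: 0.0855
grip_force: 0.0
```

Emit:
step_arm(
  deltas=[
    [25,32,0,0,0,8,1],
    [24,32,0,0,0,8,1],
    [24,32,0,0,0,8,1],
    [24,32,0,0,0,8,1],
    [24,32,0,0,0,0,1],
  ],
)

```text
clock: 6.4
tcp_pos: [0.5952, 0.1828, 0.285]
orientation: [-0.0, -0.455, 0.89, 0.0]
wrist_force: [0.5, 0.3, 0.7]
finger_gap: 0.0858
grip_force: 0.0
```

```bash
python3 - <<'E'
from h import *
s=get_state(); print(s['tcp_pos'],s['orientation'],s['joint_pos'])
c=snap('wrist','w4'); W=pts(c)
R=W.reshape(-1,3); 
R=R[(abs(R[:,0]-.619)<.06)&(abs(R[:,1]-.181)<.06)]
for a,b in((.212,.235),(.195,.206)):
    S=(R[(R[:,2]>a)&(R[:,2]<b)][:,:2]*1000).astype(np.float32); print(len(S),cv2.minAreaRect(S),cv2.minEnclosingCircle(S))
E
```

```text
[0.59524489 0.1828261  0.28500901] [-1.37131318e-04 -4.55497783e-01  8.90236907e-01  2.85609854e-05] [ 1.69180581e-01  4.05863957e-01  3.09957769e-01  1.47516893e+00
 -2.75253105e-05 -7.76682008e-01]
2095 ((617.7222900390625, 182.2013702392578), (55.29581069946289, 14.235501289367676), 53.52301025390625) ((617.7151489257812, 182.35049438476562), 27.841575622558594)
9040 ((617.6799926757812, 182.51051330566406), (82.90271759033203, 82.7063217163086), 89.9035415649414) ((617.9067993164062, 182.5889129638672), 41.89593505859375)
```

View pics/w4.png

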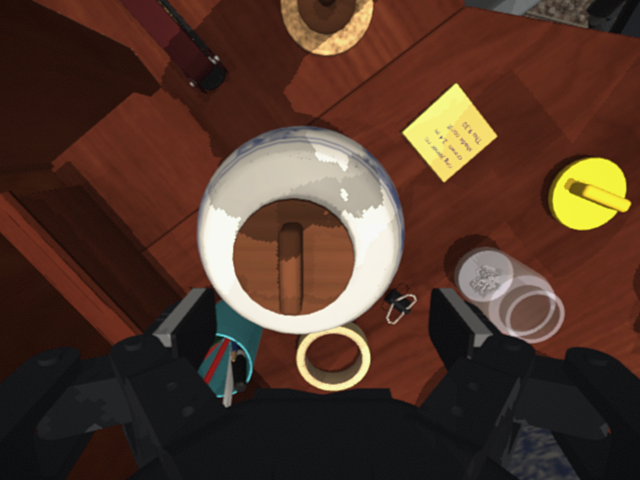

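The wrist view shows the flat lid's bar at (290,265), aligned across the fingers. It sits left of the midline because the TCP is 23 mm short in x. The small lid stands upright on the coaster at (325,10).

Emit:
step_arm(
  deltas=[
    [23,-1,0,0,0,0,1],
    [0,0,-40,0,0,0,1],
    [0,0,-25,0,0,0,1],
    [0,0,-15,0,0,0,1],
    [0,0,-1,0,0,0,1],
  ],
)

```text
clock: 6.95
tcp_pos: [0.6157, 0.1801, 0.201]
orientation: [-0.003, -0.454, 0.891, 0.001]
wrist_force: [-0.4, -0.2, -0.2]
finger_gap: 0.0851
grip_force: 0.0
```

Emit:
step_arm(
  deltas=[
    [0,0,0,0,0,0,-1],
    [0,0,0,0,0,0,-1],
    [0,0,0,0,0,0,-1],
    [0,0,0,0,0,0,-1],
    [0,0,0,0,0,0,-1],
  ],
)

```text
clock: 7.45
tcp_pos: [0.6178, 0.1805, 0.2051]
orientation: [0.001, -0.454, 0.891, -0.0]
wrist_force: [-0.9, 1.1, 5.2]
finger_gap: 0.0134
grip_force: 33.9
```

Emit:
step_arm(
  deltas=[
    [0,0,10,0,0,0,-1],
    [0,0,20,0,0,0,-1],
    [0,0,20,0,0,0,-1],
    [-26,40,0,0,0,0,-1],
    [-26,40,0,0,0,0,-1],
  ],
)

```text
clock: 7.95
tcp_pos: [0.5663, 0.2603, 0.2557]
orientation: [0.001, -0.453, 0.892, -0.0]
wrist_force: [0.6, 0.4, -1.0]
finger_gap: 0.0133
grip_force: 33.1
```

Emit:
step_arm(
  deltas=[
    [-26,40,0,0,0,0,-1],
    [-26,40,0,0,0,0,-1],
    [-27,40,0,0,0,0,-1],
    [0,0,-40,0,0,0,-1],
    [0,0,0,0,0,0,-1],
  ],
)

```text
clock: 8.45
tcp_pos: [0.4826, 0.3802, 0.21]
orientation: [-0.004, -0.456, 0.89, -0.0]
wrist_force: [-0.6, -1.3, -1.6]
finger_gap: 0.0131
grip_force: 33.0
```

```bash
python3 - <<'E'
from h import *
s=get_state(); print(s['tcp_pos'],s['finger_gap'])
snap('wrist','w5'); snap('scene','s5'); c=snap('top','t5')
a=cv2.imread('pics/w5.png')[100:460,120:520]; b=cv2.resize(cv2.imread('pics/s5.png')[120:300,140:340],None,fx=2,fy=2)
cv2.imwrite('pics/c5.png',np.hstack([a,b]))
W=pts(c); R=W[110:215,230:335].reshape(-1,3)
S=R[(R[:,2]>.18)&(R[:,2]<.2)]; print(len(S),cv2.minEnclosingCircle((S[:,:2]*1000).astype(np.float32)),np.median(S,0))
E
```

```text
[0.48258991 0.38023207 0.20998598] 0.0131325518775748
677 ((618.1519775390625, 181.47650146484375), 55.94456481933594) [0.61183315 0.18303981 0.18829517]
```

View pics/c5.png

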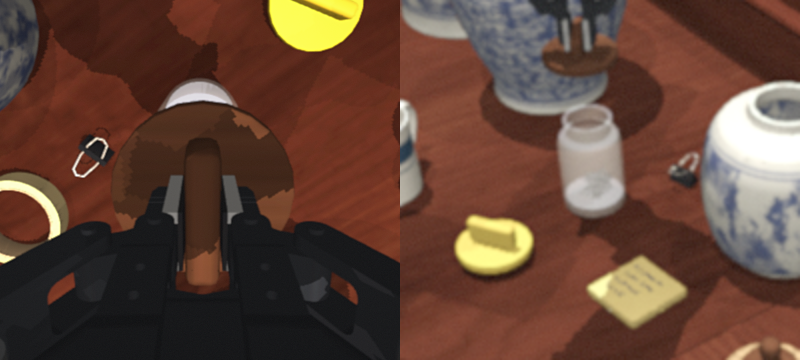

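The flat lid is held level above the open glass jar: lid at (205,190) on the left, jar mouth at (587,115) on the right. Lowering it now.

Emit:
step_arm(
  deltas=[
    [0,0,-30,0,0,0,-1],
    [0,0,-25,0,0,0,-1],
    [0,0,-8,0,0,0,-1],
    [0,0,0,0,0,0,-1],
    [0,0,0,0,0,0,-1],
  ],
)

```text
clock: 9.1
tcp_pos: [0.488, 0.3805, 0.1532]
orientation: [0.001, -0.454, 0.891, 0.0]
wrist_force: [-0.0, 0.2, -1.0]
finger_gap: 0.0133
grip_force: 33.1
```

Emit:
step_arm(
  deltas=[
    [0,0,-5,0,0,0,-1],
    [0,0,-5,0,0,0,-1],
    [0,0,0,0,0,0,-1],
  ],
)

```text
clock: 9.4
tcp_pos: [0.4863, 0.3804, 0.141]
orientation: [-0.0, -0.454, 0.891, 0.0]
wrist_force: [-0.3, -0.0, -0.9]
finger_gap: 0.0132
grip_force: 33.1
```

Emit:
step_arm(
  deltas=[
    [0,0,-4,0,0,0,-1],
    [0,0,-4,0,0,0,-1],
    [0,0,0,0,0,0,-1],
  ],
)

```text
clock: 9.7
tcp_pos: [0.4866, 0.3806, 0.1333]
orientation: [0.0, -0.454, 0.891, 0.0]
wrist_force: [-0.3, 0.6, -0.3]
finger_gap: 0.0136
grip_force: 33.1
```

Emit:
step_arm(
  deltas=[
    [0,0,-2,0,0,0,-1],
    [0,0,0,0,0,0,-1],
    [0,0,0,0,0,0,-1],
  ],
)

```text
clock: 10.0
tcp_pos: [0.4867, 0.3807, 0.1332]
orientation: [0.001, -0.454, 0.891, 0.0]
wrist_force: [-1.6, -1.9, 9.5]
finger_gap: 0.0133
grip_force: 34.5
```

Emit:
step_arm(
  deltas=[
    [0,0,0,0,0,0,0.5],
    [0,0,0,0,0,0,0.5],
    [0,0,0,0,0,0,1],
    [0,0,0,0,0,0,1],
    [0,0,30,0,0,0,1],
  ],
)

```text
clock: 10.5
tcp_pos: [0.484, 0.3789, 0.157]
orientation: [-0.004, -0.454, 0.891, -0.0]
wrist_force: [-0.2, 0.5, -0.2]
finger_gap: 0.0836
grip_force: 0.0
```

Emit:
step_arm(
  deltas=[
    [0,0,40,0,0,0,1],
    [0,0,40,0,0,0,1],
    [0,0,40,0,0,0,1],
    [-2,-47,0,0,0,0,1],
    [-2,-47,0,0,0,0,1],
  ],
)

```text
clock: 11.0
tcp_pos: [0.4836, 0.2869, 0.2828]
orientation: [0.002, -0.455, 0.89, -0.0]
wrist_force: [0.3, -1.6, -0.1]
finger_gap: 0.0857
grip_force: 0.0
```

Emit:
step_arm(
  deltas=[
    [-2,-47,0,0,0,0,1],
    [-2,-47,0,0,0,0,1],
    [-2,-47,0,0,0,0,1],
    [-2,-47,0,0,0,0,1],
    [-1,-47,0,0,0,0,1],
  ],
)

```text
clock: 11.5
tcp_pos: [0.473, 0.0498, 0.2813]
orientation: [0.0, -0.454, 0.891, -0.0]
wrist_force: [0.7, -0.8, 0.2]
finger_gap: 0.0855
grip_force: 0.0
```

Emit:
step_arm(
  deltas=[
    [-1,-48,0,0,0,0,1],
    [-1,-48,0,0,0,0,1],
    [-1,-48,0,0,0,0,1],
    [-1,-48,0,0,0,0,1],
    [-1,-48,0,0,0,0,1],
  ],
)

```text
clock: 12.0
tcp_pos: [0.4681, -0.1905, 0.2814]
orientation: [0.0, -0.454, 0.891, -0.0]
wrist_force: [1.4, -0.8, -0.4]
finger_gap: 0.0857
grip_force: 0.0
```

```bash
python3 - <<'E'
from h import *
s=get_state(); print(s['tcp_pos'],s['joint_pos'])
c=snap('wrist','w6'); W=pts(c); R=W.reshape(-1,3)
R=R[(abs(R[:,0]-.469)<.06)&(abs(R[:,1]+.237)<.06)]
for a,b in((.190,.21),(.158,.18)):
    S=(R[(R[:,2]>a)&(R[:,2]<b)][:,:2]*1000).astype(np.float32); print(len(S),cv2.minEnclosingCircle(S))
c=snap('top','t6'); W=pts(c); R=W[205:270,155:225].reshape(-1,3)
for a,b in((.122,.135),(.14,.165)):
    S=(R[(R[:,2]>a)&(R[:,2]<b)]*1000).astype(np.float32); print(len(S),cv2.minEnclosingCircle(S[:,:2]),np.median(S,0))
b=cv2.imread('pics/t6.png')[170:290,130:370]; a=cv2.imread('pics/w6.png')
cv2.imwrite('pics/c6.png',np.hstack([cv2.resize(a,(400,300)),cv2.resize(b[:,:160],(400,300))]))
E
```

```text
[ 0.46809159 -0.19052113  0.28135389] [-5.45597286e-01  1.67117218e-01 -2.21177046e-02  1.38132605e+00
  1.51216515e-04 -1.48825113e+00]
1812 ((467.77142333984375, -236.1845703125), 15.530562400817871)
10669 ((467.764404296875, -236.13023376464844), 45.9844856262207)Traceback (most recent call last):
  File "<stdin>", line 9, in <module>
cv2.error: OpenCV(4.12.0) /io/opencv/modules/imgproc/src/shapedescr.cpp:201: error: (-215:Assertion failed) count >= 0 && (depth == CV_32F || depth == CV_32S) in function 'minEnclosingCircle'
```

```bash
python3 - <<'E'
from h import *
W=pts(load('t6')); 
print((W[225:245:4,170:215:4,2]*1000).round())
b=cv2.imread('pics/t6.png')[140:290,130:330]; a=cv2.imread('pics/w6.png')
cv2.imwrite('pics/c6.png',np.hstack([cv2.resize(a,(400,300)),cv2.resize(b,(400,300))]))
E
```

```text
[[130. 158. 154. 154. 130.  nan 128. 127. 131.  -4.   2.   3.]
 [130. 128. 159. 154. 156. 128. 132. 127. 128.  64.  -0.   1.]
 [127. 129. 127. 154. 152. 156. 130. 129. 129.  74.  26.  nan]
 [127. 129. 128. 127. 128. 152. 127. 126. 125.  73.  24.   4.]
 [126. 129. 130. 129. 128. 129. 131. 130.  92.  59.  28.  -2.]]
```

View pics/c6.png

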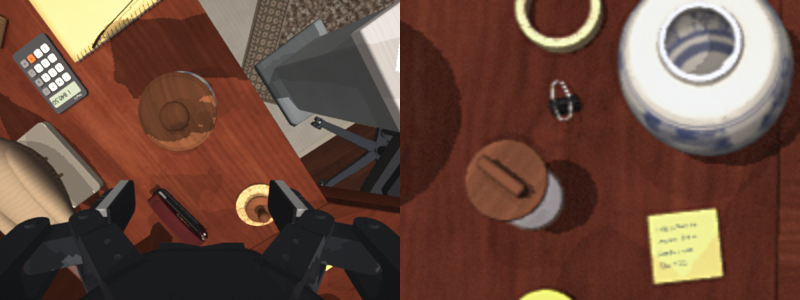

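The flat lid sits flat on the glass jar (right part, (508,180)), its disc top at 128 mm all round. The mushroom-knob lid is at world (468,-236).

Emit:
step_arm(
  deltas=[
    [0,-45,0,0,0,0,1],
    [0,0,-40,0,0,0,1],
    [0,0,-40,0,0,0,1],
    [0,0,-18,0,0,0,1],
    [0,0,-6,0,0,0,1],
  ],
)

```text
clock: 12.6
tcp_pos: [0.467, -0.2319, 0.1747]
orientation: [-0.001, -0.454, 0.891, 0.002]
wrist_force: [-0.3, 0.4, 0.3]
finger_gap: 0.0849
grip_force: 0.0
```

Emit:
step_arm(
  deltas=[
    [0,0,0,0,0,0,-1],
    [0,0,0,0,0,0,-1],
    [0,0,0,0,0,0,-1],
    [0,0,0,0,0,0,-1],
    [0,0,0,0,0,0,-1],
  ],
  newtons=40,
)

```text
clock: 13.1
tcp_pos: [0.4695, -0.2342, 0.1789]
orientation: [0.001, -0.454, 0.891, -0.001]
wrist_force: [-0.2, -0.6, 4.6]
finger_gap: 0.0292
grip_force: 39.2
```

Emit:
step_arm(
  deltas=[
    [0,0,10,0,0,0,-1],
    [0,0,30,0,0,0,-1],
    [0,0,35,0,0,0,-1],
    [0,40,0,0,0,0,-1],
    [0,48,0,0,0,0,-1],
  ],
)

```text
clock: 13.6
tcp_pos: [0.4692, -0.1463, 0.2538]
orientation: [0.001, -0.452, 0.892, -0.001]
wrist_force: [0.4, 1.3, -1.3]
finger_gap: 0.0288
grip_force: 39.7
```

Emit:
step_arm(
  deltas=[
    [0,48,0,0,0,0,-1],
    [0,48,0,0,0,0,-1],
    [0,48,0,0,0,0,-1],
    [0,48,0,0,0,0,-1],
    [0,0,0,0,0,0,-1],
  ],
)

```text
clock: 14.1
tcp_pos: [0.4674, 0.0515, 0.2529]
orientation: [0.0, -0.458, 0.889, 0.001]
wrist_force: [-0.9, -0.1, -0.8]
finger_gap: 0.0288
grip_force: 39.8
```

```bash
python3 - <<'E'
from h import *
s=get_state(); print(s['tcp_pos'],s['finger_gap'],s['wrist_force'])
snap('wrist','w7'); snap('scene','s7'); c=snap('top','t7')
a=cv2.imread('pics/w7.png')[100:460,120:520]; b=cv2.imread('pics/s7.png')[120:480,180:580]
cv2.imwrite('pics/c7.png',np.hstack([a,b]))
W=pts(c)
R=W[205:285,445:525].reshape(-1,3); S=(R[(R[:,2]>.142)&(R[:,2]<.16)]*1000).astype(np.float32); print(len(S)); print(cv2.minEnclosingCircle(S[:,:2].copy()),np.median(S,0))
E
```

```text
[0.46742886 0.05150423 0.2528982 ] 0.02883660472248536 [-0.90865396 -0.14676404 -0.81869436]
246
((469.4357604980469, -232.51622009277344), 32.84468078613281) [ 470.10034 -234.3139   147.73001]
```

View pics/c7.png

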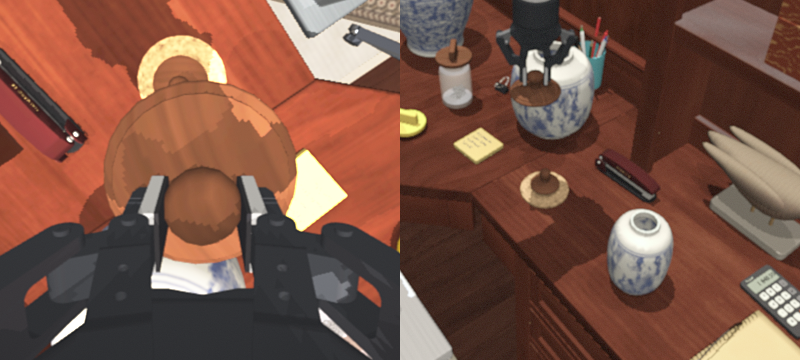

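The large lid is held level (left part (205,205)). The ginger jar is open with its mouth at (645,222) on the right, and the small lid stands on the coaster at (545,185).

Emit:
step_arm(
  deltas=[
    [37,32,0,0,0,0,-1],
    [37,32,0,0,0,0,-1],
    [37,32,0,0,0,0,-1],
    [38,32,0,0,0,0,-1],
    [0,0,0,0,0,0,-1],
  ],
)

```text
clock: 14.75
tcp_pos: [0.6219, 0.1752, 0.248]
orientation: [-0.001, -0.454, 0.891, 0.001]
wrist_force: [0.5, 0.7, -1.2]
finger_gap: 0.0288
grip_force: 39.8
```

Emit:
step_arm(
  deltas=[
    [0,0,0,0,0,0,-1],
  ],
)

```text
clock: 14.85
tcp_pos: [0.6182, 0.1729, 0.2502]
orientation: [-0.002, -0.453, 0.891, 0.0]
wrist_force: [-0.5, -0.4, -0.6]
finger_gap: 0.029
grip_force: 39.8
```

Emit:
step_arm(
  deltas=[
    [0,8,0,0,0,0,-1],
    [0,0,-20,0,0,0,-1],
    [0,0,-10,0,0,0,-1],
    [0,0,0,0,0,0,-1],
    [0,0,0,0,0,0,-1],
  ],
)

```text
clock: 15.35
tcp_pos: [0.617, 0.1819, 0.2232]
orientation: [0.0, -0.454, 0.891, 0.0]
wrist_force: [0.2, 0.9, -1.1]
finger_gap: 0.0292
grip_force: 39.8
```

Emit:
step_arm(
  deltas=[
    [0,0,-5,0,0,0,-1],
    [0,0,-4,0,0,0,-1],
    [0,0,0,0,0,0,-1],
  ],
)

```text
clock: 15.65
tcp_pos: [0.6173, 0.1824, 0.2128]
orientation: [-0.0, -0.454, 0.891, 0.0]
wrist_force: [0.5, -0.2, -1.0]
finger_gap: 0.0288
grip_force: 39.8
```

Emit:
step_arm(
  deltas=[
    [0,0,-4,0,0,0,-1],
    [0,0,-3,0,0,0,-1],
    [0,0,0,0,0,0,-1],
  ],
)

```text
clock: 15.95
tcp_pos: [0.6179, 0.1826, 0.2071]
orientation: [0.001, -0.454, 0.891, -0.0]
wrist_force: [-0.2, 0.6, 3.0]
finger_gap: 0.0285
grip_force: 40.1
```

Emit:
step_arm(
  deltas=[
    [0,0,-1,0,0,0,0.5],
    [0,0,0,0,0,0,0.5],
    [0,0,0,0,0,0,1],
    [0,0,0,0,0,0,1],
    [0,0,30,0,0,0,1],
  ],
)

```text
clock: 16.45
tcp_pos: [0.6151, 0.182, 0.2309]
orientation: [-0.004, -0.454, 0.891, 0.001]
wrist_force: [0.7, 0.5, 0.1]
finger_gap: 0.0854
grip_force: 0.0
```

Emit:
step_arm(
  deltas=[
    [0,0,45,0,0,0,1],
    [-36,-33,0,0,0,0,1],
    [-36,-33,0,0,0,0,1],
    [-36,-33,-20,0,0,0,1],
    [-36,-33,-40,0,0,0,1],
  ],
)

```text
clock: 16.95
tcp_pos: [0.4829, 0.0579, 0.2312]
orientation: [0.002, -0.454, 0.891, -0.001]
wrist_force: [0.4, -0.8, -0.2]
finger_gap: 0.0855
grip_force: 0.0
```

Emit:
step_arm(
  deltas=[
    [0,-30,-40,0,0,0,1],
    [0,0,0,0,0,0,1],
    [0,0,0,0,0,0,1],
  ],
)

```text
clock: 17.25
tcp_pos: [0.4823, 0.0286, 0.1894]
orientation: [-0.0, -0.453, 0.891, 0.001]
wrist_force: [0.0, -0.3, 0.4]
finger_gap: 0.0854
grip_force: 0.0
```

```bash
python3 - <<'E'
from h import *
s=get_state(); print(s['tcp_pos'],s['clock'])
W=pts(snap('wrist','w8')); R=W.reshape(-1,3)
def circ(R,a,b):
    S=(R[(R[:,2]>a)&(R[:,2]<b)]*1000).astype(np.float32); print(a,len(S),cv2.minEnclosingCircle(S[:,:2].copy()) if len(S) else '',np.median(S,0))
R=R[np.hypot(R[:,0]-.473,R[:,1]-.021)<.047]
circ(R,.018,.032); circ(R,.036,.065)
W=pts(snap('top','t8')); R=W[110:215,230:335].reshape(-1,3)
circ(R,.192,.212);circ(R,.218,.245)
# ginger rim
R=W[205:285,445:525].reshape(-1,3); R=R[(R[:,2]>.142)&(R[:,2]<.16)]
A=np.c_[2*R[:,:2],np.ones(len(R))]; x=np.linalg.lstsq(A,(R[:,:2]**2).sum(1),rcond=None)[0]; print(x[:2],np.sqrt(x[2]+x[0]**2+x[1]**2))
b=cv2.imread('pics/t8.png')[100:300,130:530]
cv2.imwrite('pics/c8.png',cv2.resize(b,(800,400)))
E
```

```text
[0.48231769 0.02864092 0.18940251] 17.25
0.018 2873 ((472.35205078125, 22.03924560546875), 29.81688690185547) [469.63727   17.94807   23.899342]
0.036 581 ((472.31072998046875, 21.966753005981445), 11.153800964355469) [471.61984   20.636059  53.03491 ]
0.192 1423 ((616.9490356445312, 179.34873962402344), 45.94451141357422) [610.858   177.05168 199.64134]
0.218 207 ((617.1563110351562, 179.19308471679688), 15.333246231079102) [615.1805  178.80934 230.34079]
[ 0.46972927 -0.23660251] 0.02327956462210326
```

View pics/c8.png

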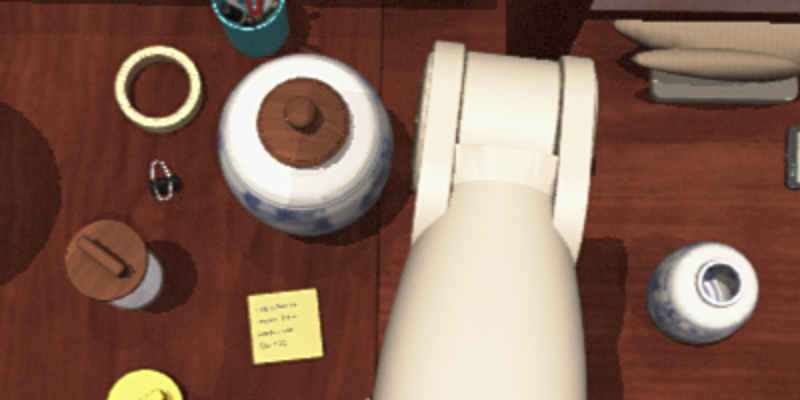

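The large lid is seated on the big jar at crop (302,115), its plate height matching. The ginger jar's mouth is at (718,283). Small lid next.

Emit:
step_arm(
  deltas=[
    [-10,-6.5,-35,0,0,0,1],
    [0,0,-45,0,0,0,1],
    [0,0,-40,0,0,0,1],
    [0,0,-27,0,0,0,1],
    [0,0,-11,0,0,0,1],
  ],
)

```text
clock: 17.85
tcp_pos: [0.4728, 0.0235, 0.0304]
orientation: [-0.001, -0.455, 0.891, 0.001]
wrist_force: [-0.6, -0.7, -0.4]
finger_gap: 0.0853
grip_force: 0.0
```

Emit:
step_arm(
  deltas=[
    [0,0,0,0,0,0,-1],
    [0,0,0,0,0,0,-1],
    [0,0,0,0,0,0,-1],
    [0,0,0,0,0,0,-1],
    [0,0,0,0,0,0,-1],
  ],
  newtons=30,
)

```text
clock: 18.35
tcp_pos: [0.4742, 0.0224, 0.0331]
orientation: [0.001, -0.454, 0.891, -0.001]
wrist_force: [-0.4, -0.3, 6.0]
finger_gap: 0.0205
grip_force: 29.1
```

Emit:
step_arm(
  deltas=[
    [0,0,10,0,0,0,-1],
    [0,0,40,0,0,0,-1],
    [0,0,45,0,0,0,-1],
    [0,0,45,0,0,0,-1],
    [0,0,45,0,0,0,-1],
  ],
)

```text
clock: 18.85
tcp_pos: [0.4722, 0.0226, 0.2192]
orientation: [0.0, -0.454, 0.891, 0.0]
wrist_force: [1.5, -0.1, -0.5]
finger_gap: 0.0204
grip_force: 29.5
```

Emit:
step_arm(
  deltas=[
    [0,-43,0,0,0,0,-1],
    [0,-43,0,0,0,0,-1],
    [-1,-43,0,0,0,0,-1],
    [-1,-43,0,0,0,0,-1],
    [-1,-43,0,0,0,0,-1],
  ],
)

```text
clock: 19.35
tcp_pos: [0.4693, -0.194, 0.2175]
orientation: [0.0, -0.454, 0.891, -0.0]
wrist_force: [1.3, 0.4, 0.0]
finger_gap: 0.0208
grip_force: 29.5
```

Emit:
step_arm(
  deltas=[
    [-1,-43,0,0,0,0,-1],
    [0,0,0,0,0,0,-1],
    [0,0,0,0,0,0,-1],
  ],
)

```text
clock: 19.65
tcp_pos: [0.4683, -0.2361, 0.2168]
orientation: [-0.0, -0.453, 0.891, 0.001]
wrist_force: [0.3, 1.4, -0.2]
finger_gap: 0.0205
grip_force: 29.6
```

```bash
python3 - <<'E'
from h import *
s=get_state(); print(s['tcp_pos'],s['finger_gap'])
snap('wrist','w9'); snap('scene','s9')
a=cv2.imread('pics/w9.png')[100:460,120:520]; b=cv2.imread('pics/s9.png')[120:480,240:640]
cv2.imwrite('pics/c9.png',np.hstack([a,b]))
E
```

```text
[ 0.46826688 -0.23611032  0.21683117] 0.02048853615733565
```

View pics/c9.png

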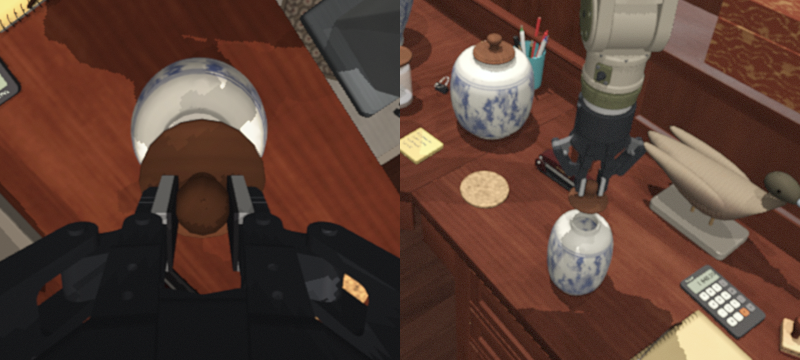

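The small lid is held level above the ginger jar's mouth: lid at (205,185) on the left, mouth at (590,222) on the right. Lowering it now.

Emit:
step_arm(
  deltas=[
    [1,0,-20,0,0,0,-1],
    [0,0,-12,0,0,0,-1],
    [0,0,-5,0,0,0,-1],
    [0,0,-4,0,0,0,-1],
    [0,0,0,0,0,0,-1],
  ],
)

```text
clock: 20.25
tcp_pos: [0.4698, -0.2349, 0.1755]
orientation: [-0.0, -0.454, 0.891, 0.0]
wrist_force: [-0.1, 0.6, -1.1]
finger_gap: 0.0207
grip_force: 29.6
```

Emit:
step_arm(
  deltas=[
    [0,0,-3,0,0,0,-1],
    [0,0,-3,0,0,0,-1],
    [0,0,0,0,0,0,-1],
  ],
)

```text
clock: 20.55
tcp_pos: [0.4698, -0.2355, 0.1695]
orientation: [-0.0, -0.454, 0.891, 0.0]
wrist_force: [1.1, 0.4, -0.6]
finger_gap: 0.0208
grip_force: 29.6
```

Emit:
step_arm(
  deltas=[
    [0,0,-3,0,0,0,-1],
    [0,0,-2,0,0,0,-1],
    [0,0,0,0,0,0,-1],
  ],
)

```text
clock: 20.85
tcp_pos: [0.4703, -0.2358, 0.1659]
orientation: [0.0, -0.454, 0.891, -0.001]
wrist_force: [-0.6, 0.5, 6.4]
finger_gap: 0.0206
grip_force: 30.1
```

Emit:
step_arm(
  deltas=[
    [0,0,0,0,0,0,0.5],
    [0,0,0,0,0,0,0.5],
    [0,0,0,0,0,0,1],
    [0,0,0,0,0,0,1],
    [0,0,30,0,0,0,1],
  ],
)

```text
clock: 21.35
tcp_pos: [0.4676, -0.2339, 0.1911]
orientation: [-0.002, -0.454, 0.891, 0.004]
wrist_force: [-0.1, 0.5, -0.4]
finger_gap: 0.0856
grip_force: 0.0
```

Emit:
step_arm(
  deltas=[
    [0,0,40,0,0,0,1],
    [0,0,30,0,0,0,1],
    [0,45,0,0,0,0,1],
    [0,45,0,0,0,0,1],
    [0,45,0,0,0,0,1],
  ],
)

```text
clock: 21.85
tcp_pos: [0.4698, -0.0994, 0.2648]
orientation: [0.0, -0.453, 0.891, -0.0]
wrist_force: [0.7, 0.7, -0.6]
finger_gap: 0.0852
grip_force: 0.0
```

Emit:
step_arm(
  deltas=[
    [0,45,0,0,0,0,1],
    [0,45,0,0,0,0,1],
    [0,0,0,0,0,0,1],
    [0,0,0,0,0,0,1],
    [0,0,0,0,0,0,1],
  ],
)

```text
clock: 22.35
tcp_pos: [0.47, -0.0111, 0.2646]
orientation: [-0.0, -0.454, 0.891, -0.0]
wrist_force: [0.1, 0.3, -0.4]
finger_gap: 0.085
grip_force: 0.0
```

```bash
python3 - <<'E'
from h import *
s=get_state(); print(s['tcp_pos'],s['clock'])
W=pts(snap('top','t10')); snap('scene','s10')
def circ(n,u0,v0,u1,v1,a,b):
    R=W[v0:v1,u0:u1].reshape(-1,3); S=(R[(R[:,2]>a)&(R[:,2]<b)]*1000).astype(np.float32)
    A=np.c_[S[:,:2],np.ones(len(S))]; p=np.linalg.lstsq(A,S[:,2],rcond=None)[0]
    print(n,len(S),cv2.minEnclosingCircle(S[:,:2].copy()),'medz',np.median(S[:,2]),'tilt',p[:2].round(3))
circ('small',450,205,525,285,.150,.168);circ('knob',450,205,525,285,.172,.2)
circ('large',230,110,335,215,.192,.212);circ('flat',155,205,225,270,.12,.136)
b=cv2.imread('pics/t10.png')[100:300,130:530]; a=cv2.imread('pics/s10.png')[140:440,160:560]
cv2.imwrite('pics/c10.png',np.hstack([cv2.resize(b,(400,200),interpolation=cv2.INTER_AREA).copy() if 0 else cv2.copyMakeBorder(b,0,100,0,0,0),a]))
E
```

```text
[ 0.47002097 -0.01110306  0.26460862] 22.35
small 582 ((469.8431396484375, -236.8343505859375), 30.77241325378418) medz 157.69682 tilt [-0.004  0.001]
knob 110 ((469.0769348144531, -235.9036865234375), 11.125164985656738) medz 186.48438 tilt [ 0.155 -0.298]
large 1434 ((617.2149658203125, 179.0349884033203), 46.34461975097656) medz 199.43994 tilt [ 0.007 -0.001]
flat 1109 ((488.9016418457031, 381.4504699707031), 42.69184112548828) medz 128.55743 tilt [0.002 0.003]
```

View pics/c10.png

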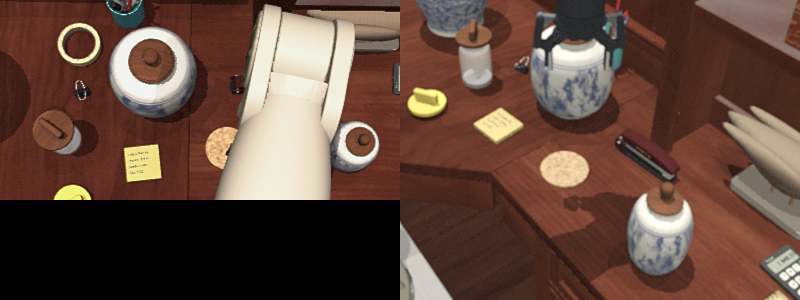

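All three lids are seated level at their expected heights: small on ginger at (357,140), large on the big jar at (150,65), flat on the glass jar at (55,130). The arm is clear, so I'm handing in.

```bash
python3 -c "
from workcell import *
print(hand_in())"
```

```text
the job is handed in; nothing more can be done
None
```

Each jar now has its own lid, seated level at the expected height in the last depth check, and I handed the job in at about 22 s of the 112 s allowed; the hand-in returned no verdict.

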